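Load the board test fixture and hold its guarded lever down

TASK

Test the circuit board in the yellow-guarded test fixture. With the fingertips, push the blue loading slide by its upright end plate along its channel until it is fully home against the stop; then reach down through the window in the top of the yellow guard and press the red lever pad all the way down, without touching the guard. Only push and press, do not lift the slide, leave the other things where they lie, and finish while still holding the lever fully down with the slide home.

Things in the scene. Friction and masses are not known exactly. Their poses are not given: they have to be found in the camera images.
- test_fixture: Fixed test fixture. Origin: on the table under the test head; at yaw 0 its x points away from the robot, y left. Grey base, x = -127..97, y = -85..85 mm, 12 thick. A channel 66 mm wide (floor z = 12 mm, two rails with tops at z = 22 mm) runs from the head to y = +230 mm.
- guard: Yellow guard fixed on the fixture, same origin and axes: four posts, clear panels, flat top plate (top face z = 122 mm, 6 mm thick) over x = -125..93, y = -76..76 mm. Window in the plate: 90 mm (x = -105..-15) by 94 mm (y = -47..47), over the red lever pad. Must not be touched.
- lever (a joint): Sprung lever inside the guard: 0 rad = up, 0.20 rad = fully down on its stop. It takes about 4 N at the pad to start and about 9 N when fully down, and it springs back up when released.
- lever_pad (a point): Centre of the upper face of the red lever pad, a disc 36 mm across, at fixture x = -60, y = 0 mm. Lever up: z = 108 mm, 14 mm below the guard's top face; fully down: 25 mm lower (z = 83 mm).
- loading_slide: Loose blue slide, about 0.35 kg, in the channel: nest with a circuit board, bar, upright end plate. Origin: underside centre of the nest; axes as the fixture's. End plate 48 mm wide (x), top 52 mm above the table, outer face at y = +173 mm from the slide's origin: push it to -y. Home on the stop its origin is at fixture (0, 0, 12 mm); it starts 40 to 65 mm out along +y.
- flux_bottle: Amber bottle with black cap, 36 mm across, 70 mm tall, loose; origin at underside centre. Bystander.
- solder_reel: Green reel of solder wire, 70x62x36 mm, loose; origin at underside centre. Bystander.
- side_cutters: Side cutters with white handles, 51x115x11 mm, lying loose; origin at underside centre. Bystander.
- screwdriver: Small screwdriver with orange-yellow handle, 11x102x11 mm, lying loose; origin at underside centre. Bystander.
- tape: Roll of masking tape, 78 mm across, 19 mm high, lying loose; origin at underside centre. Bystander.

How it is judged:
By the outcome, as a careful person would: the job done as asked, in the order asked, and still so for the second after the job is handed in, while the arm keeps its last pose, push and grip.
It also fails if it takes over 38 s, if anything falls off the work surface, if the arm or the gripper's body presses on something with over 40 N, if the wrist force passes 120 N, or if a joint passes its speed limit or range.

ROBOT

A 6-joint arm with a two-finger parallel gripper is mounted at the origin on a cart in front of the work surface, level with it; the furniture and walls round the work are solid. World frame = base frame: x ahead of the robot, y to its left, z up, the work surface at z = 0. Lengths are in mm, angles in rad, forces in N, time in s.
With the tool pointing down it reaches from about 275 to 725 mm from the base axis. Payload 15.9 kg.
Tool frame: the origin (TCP) lies at the very end of the fingers, on their centre line; the grasp point (between the pads) lies pinch_z behind it (pinch_z is the distance from the TCP to the grasp point, in mm); z points along the fingers, y is the line along which they close (so a half turn about z gives the same grasp; the last joint's range is limited). The gripper opens to 85 mm and grips with 20 to 120 N. Pads are 22 mm wide; open, the fingers measure 114 mm over their backs; the gripper's body (76 mm by 85 mm) begins 54 mm behind the grasp point. The pads swing forward as they close: fully open they stand 13 mm farther back than shut.
Start: joints at [-1.223, 0.213, -0.034, 1.323, 0, 1.571], TCP at [170.408, -470.049, 231.306] pointing down, gripper open.
Joint ranges: [-2.98, 2.98], [-0.74, 1.72], [-1.14, 1.35], [-2.1, 2.04], [-1.57, 1.44], [-3.14, 3.14]. Speed limits (rad/s): [1.89, 1.89, 2.39, 2.57, 3.14, 3.14].

INTERFACE

Orientations are given as a 3x3 rotation matrix whose columns are the frame's x, y, z axes.
In Python, from station import get_obs, camera, camera_params, hand_in, boxes_of, silhouettes, spot_point, pinch_z gives the robot as it stands.
- The arm moves only by the tool play_rows, never from a script. Its argument "rows" is a list that holds one entry, the list of rows, each a list of 6 numbers: the shift along the tool's x, y, z as a fraction of full scale, then the turn, a rotation vector about the tool's x, y, z as a fraction of full scale. A call has 1 to 5 rows; each row shifts and turns the commanded pose from where the row before left it, along the tool's axes as they then stand; what a row does not reach is not made up. Full scale, the value 1, is 0.15 m for a shift and 2 rad for a turn. A row lasts 1/10 s, in which the tool goes at most 50 mm and 8.59 degrees, less where a joint would pass 70% of its speed; a pose out of reach is approached as far as the arm can. A call with a number of a shift or a turn outside -1 to 1 is refused whole. A call with a gripper value outside its range is refused whole. "gripper" is the closure, from -1 (fully open) to 1 (shut), set as the call begins (left out, the last holds). The fingers move at their own pace and stop on an object; "newtons" is the grip in N (left out, the last holds). Time passes only in rows, so rows that do not move let the fingers close. It gives the time, the measured TCP pose, the force, the opening and the grip force at its end, in the units of the state.
- get_obs(): the state, without advancing time (a new reading comes with each control period).
- camera(name): name is "scene" or "top" or "wrist"; returns the picture (480x640x3 uint8, red, green, blue); there is no depth.
- camera_params(name): a dict with "vfov" (degrees; the focal length in pixels is half the picture's height over the tangent of half this angle, whatever the lens; pixels are square), "cx", "cy" (the principal point, pixels), "rvec" (rotation vector, rad) and "tvec" (3), from world to camera coordinates, as OpenCV has them. Camera axes: x right, y down, z forward; pixel columns grow to the right and rows downward; lengths in mm; the calibration is good to about 2 mm. The wrist camera is an equidistant fisheye: a pixel r from the principal point sees the ray r / f radians off the axis. A picture is of the moment at which its call begins: read the wrist's pose just before it. camera_params takes no time and is no camera call; for the wrist camera it gives the pose at the moment of the call.
- hand_in(): hands the job in; it is judged then, once.
Trained networks look in the newest picture that a camera, given by its name, has taken for a name from the list of things; names that differ only in an ending like _2 or _b are one class to them, and where a whole thing is asked for, a point or a joint stands for the part that bears it (a point fixed in the world has none). Each returns a list of dicts, best first, with "score" (0 to 1); they miss things now and then, are a little off and sometimes report something else, mostly with a low value. They report only what shows in the picture. A call takes as long as a camera call.
- boxes_of(name, camera): "box" ([left, top, right, bottom] in pixels, round what is visible of it).
- silhouettes(name, camera): "mask" (480x640 bool, what is visible of it) and "box" ([left, top, right, bottom] in pixels, round what is visible of it).
- spot_point(name, camera): "uv" ([column, row] in pixels: a listed point, or the origin of a listed thing).
The state is a dict: "time_s": time; "joint_positions": joint angles; "joint_vel": joint speeds; "joint_torque": joint torques, N m; "tool_pos": TCP position; "tool_rot": TCP orientation; "force": force on the tool from outside, world axes, zero at the start; "torque": the same for the moment, N m; "opening": finger opening in mm; "grasp_force": force on a finger pad.
Only numpy, scipy, OpenCV 4.12 (cv2) and the standard library are available. Lean on these libraries where they do the work, as an engineer would, in place of code of your own. Each camera call takes 0.05 s, during which the arm holds its last target. There are 200 camera calls.

## Working session

There is one attempt and no reset: what is moved stays moved. The work goes in short steps, Python scripts to look and compute and a tool call to move; the robot and the scene stay as the last step left them, time stands still between calls to the robot, and variables do not carry over. Pictures are saved under pics/ and viewed, at most 10 in all, crops included, and the job is handed in when it is done.

Besides the shell and the picture viewer there is one more tool, called after "Call:" as name(argument=value, ...) on one line, values as JSON. play_rows: Moves the arm, as the interface text tells. Its arguments: {"type":"object","properties":{"rows":{"type":"array","items":{"type":"array","items":{"type":"array","items":{"type":"number","minimum":-1,"maximum":1}}}},"gripper":{"type":"number"},"newtons":{"type":"number"}},"required":["rows"]}

```bash
mkdir -p pics; cat > h.py <<'E'
import numpy as np, cv2
from station import *
def P(n):
    p=camera_params(n); f=240/np.tan(np.radians(p['vfov'])/2)
    R=cv2.Rodrigues(np.array(p['rvec'],float))[0]; return f,p['cx'],p['cy'],R,np.array(p['tvec'],float)
def ray(n,uv,z,prm=None):
    f,cx,cy,R,t=prm or P(n); d=np.array([(uv[0]-cx),(uv[1]-cy)],float)
    if n=='wrist':
        r=np.hypot(*d); th=r/f; v=np.r_[d/max(r,1e-9)*np.sin(th),np.cos(th)]
    else: v=np.r_[d/f,1]
    c=-R.T@t; w=R.T@v; return c+w*(z-c[2])/w[2]
def proj(n,X,prm=None):
    f,cx,cy,R,t=prm or P(n); v=R@np.array(X,float)+t
    if n=='wrist':
        r=np.hypot(v[0],v[1]); th=np.arctan2(r,v[2]); return np.array([cx,cy])+f*th*v[:2]/max(r,1e-9)
    return np.array([cx,cy])+f*v[:2]/v[2]
def snap(n,f):
    im=camera(n); cv2.imwrite('pics/'+f,im[:,:,::-1]); return im
E
python3 - <<'E'
from h import *
for c in ['top','scene']:
    snap(c,c+'1.png')
    for n,z in [('test_fixture',0),('lever_pad',108),('loading_slide',12),('guard',0)]:
        for r in spot_point(n,c)[:1]: print(c,n,r['score'],r['uv'],ray(c,r['uv'],z))
    f,cx,cy,R,t=P(c);print(c,-R.T@t)
print(pinch_z, get_obs()['tool_rot'],get_obs()['time_s'])
E
```

```text
top test_fixture 0.77 [334.1, 253.3] [518.7137218  104.58496555   0.        ]
top lever_pad 0.56 [332.5, 286.3] [452.91703113 106.36494866 108.        ]
top loading_slide 0.96 [308.7, 252.0] [520.54511655 156.73734485  12.        ]
top guard 0.63 [331.7, 256.7] [511.6128644  109.54026079   0.        ]
top [472.62821541  97.2341689  925.25559771]
scene test_fixture 0.57 [324.3, 295.1] [511.89103841 119.06674473   0.        ]
scene lever_pad 0.77 [347.3, 253.6] [463.32788698 110.76253908 108.        ]
scene loading_slide 0.58 [311.7, 297.1] [513.68700096 159.68499879  12.        ]
scene guard 0.92 [325.0, 292.8] [516.88019406 110.1116262    0.        ]
scene [-47.9467639  866.34067377 518.49713633]
18.700000000000003 [[ 9.40128696e-01  3.40819651e-01 -3.71954143e-05]
 [ 3.40819653e-01 -9.40128692e-01  8.17165246e-05]
 [-7.11787879e-06 -8.95009779e-05 -9.99999996e-01]] 0.5
```

View pics/top1.png

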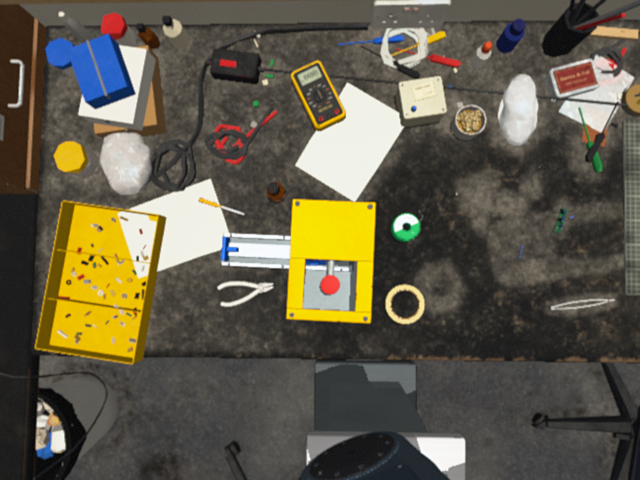

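View pics/scene1.png

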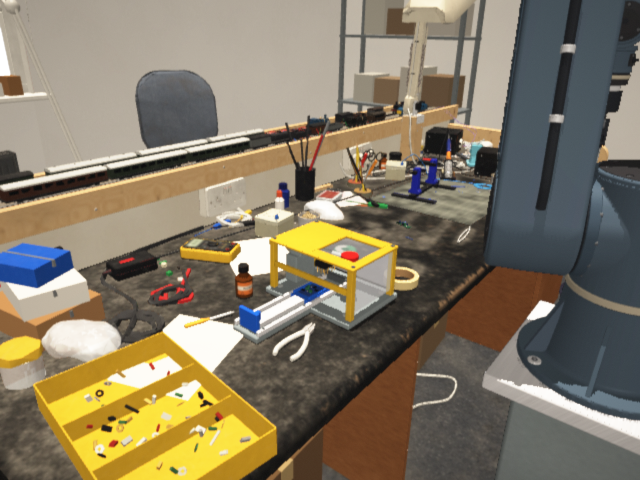

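The top view shows the guard plate at about (290–375, 200–322), the lever pad at (330,285) and the slide's end plate at (224,250). The nearby bystanders are the cutters (245,292), screwdriver (220,206) and bottle (276,191).

```bash
cat >> h.py <<'E'
def plan(target,yaw,nmax=45.,z=None,steps=None):
    "rows (fractions) from commanded=measured pose to target (mm), tool x yaw (deg), pointing down"
    o=get_obs(); p=np.array(o['tool_pos']); y0=np.degrees(np.arctan2(o['tool_rot'][1][0],o['tool_rot'][0][0]))
    d=np.array(target)-p; dy=(yaw-y0+180)%360-180
    n=steps or int(max(np.ceil(np.linalg.norm(d)/nmax),np.ceil(abs(dy)/8)),1) if steps else max(int(np.ceil(np.linalg.norm(d)/nmax)),int(np.ceil(abs(dy)/8)),1)
    print('pos',p.round(1),'yaw',round(y0,1),'n',n)
    for k in range(n):
        a=np.radians(y0+dy*k/n); s=d/n/150
        X=np.array([np.cos(a),np.sin(a),0]);Y=np.array([np.sin(a),-np.cos(a),0])
        print([round(float(v),3) for v in (s@X,s@Y,-s[2],0,0,-np.radians(dy/n)/2)])
E
python3 - <<'E'
from h import *
from scipy.optimize import least_squares
im=cv2.imread('pics/top1.png'); hsv=cv2.cvtColor(im,cv2.COLOR_BGR2HSV)
m=cv2.inRange(hsv,(22,150,120),(35,255,255)); m[:, :270]=0; m[:,400:]=0; m[:190]=0; m[340:]=0
c=max(cv2.findContours(m,0,2)[0],key=cv2.contourArea); r=cv2.minAreaRect(c); 
B=np.array([ray('top',q,122)[:2] for q in cv2.boxPoints(r)]); print(r,B.round(1))
print([np.linalg.norm(B[i]-B[i-1]).round(1) for i in range(4)])
mid=B.mean(0); e=[B[i]-B[i-1] for i in range(4)]; L=max(e,key=lambda v:np.linalg.norm(v)); L=L*np.sign(L[0]); yaw=np.arctan2(L[1],L[0])
o=mid-16*-1*np.array([np.cos(yaw),np.sin(yaw)]); print('yaw',np.degrees(yaw),'origin',o)
# red pad, blue plate
red=cv2.inRange(hsv,(0,150,100),(8,255,255))|cv2.inRange(hsv,(172,150,100),(180,255,255)); red[:265]=0;red[310:]=0;red[:,:310]=0;red[:,350:]=0
v,u=np.nonzero(red); print('pad',ray('top',(u.mean(),v.mean()),108))
R=lambda x,y:o+np.array([np.cos(yaw)*x-np.sin(yaw)*y,np.sin(yaw)*x+np.cos(yaw)*y])
print('pad from fixture',R(-60,0))
bl=cv2.inRange(hsv,(100,130,60),(125,255,255)); bl[:225]=0; bl[275:]=0; bl[:,:205]=0; bl[:,290:]=0
v,u=np.nonzero(bl); print('blue u',u.min(),u.max(),v.min(),v.max())
k=u<u.min()+5; q=ray('top',(u.min(),v[k].mean()),50); print('end face',q)
print('end v range',[ray('top',(u.min()+4,x),52)[:2].round(1) for x in (v[k].min(),v[k].max())])
E
```

```text
((331.07110595703125, 260.57855224609375), (85.1935806274414, 121.39836120605469), 2.862405300140381) [[394.1 190.2]
 [613.7 181.8]
 [606.   26.9]
 [388.   38. ]]
[np.float64(152.4), np.float64(219.8), np.float64(155.1), np.float64(218.3)]
yaw -2.2101628333903167 origin [516.42596359 108.60964731]
pad [456.25691296 111.85177895 108.        ]
pad from fixture [456.47059809 110.92355047]
blue u 221 237 237 259
end face [522.82728025 328.60534759  50.        ]
end v range [array([547.5, 320.6]), array([503.8, 319.7])]
```

```bash
python3 - <<'E'
from h import *
plan((523,380,215),87.5,nmax=37)
E
```

```text
pos [ 170.4 -470.   231.3] yaw 19.9 n 25
[0.166, -0.181, 0.004, 0.0, 0.0, -0.024]
[0.174, -0.173, 0.004, 0.0, 0.0, -0.024]
[0.182, -0.165, 0.004, 0.0, 0.0, -0.024]
[0.19, -0.156, 0.004, 0.0, 0.0, -0.024]
[0.197, -0.147, 0.004, 0.0, 0.0, -0.024]
[0.203, -0.137, 0.004, 0.0, 0.0, -0.024]
[0.21, -0.128, 0.004, 0.0, 0.0, -0.024]
[0.215, -0.118, 0.004, 0.0, 0.0, -0.024]
[0.221, -0.107, 0.004, 0.0, 0.0, -0.024]
[0.226, -0.097, 0.004, 0.0, 0.0, -0.024]
[0.23, -0.086, 0.004, 0.0, 0.0, -0.024]
[0.234, -0.075, 0.004, 0.0, 0.0, -0.024]
[0.237, -0.064, 0.004, 0.0, 0.0, -0.024]
[0.24, -0.053, 0.004, 0.0, 0.0, -0.024]
[0.242, -0.041, 0.004, 0.0, 0.0, -0.024]
[0.244, -0.03, 0.004, 0.0, 0.0, -0.024]
[0.245, -0.018, 0.004, 0.0, 0.0, -0.024]
[0.245, -0.007, 0.004, 0.0, 0.0, -0.024]
[0.245, 0.005, 0.004, 0.0, 0.0, -0.024]
[0.245, 0.016, 0.004, 0.0, 0.0, -0.024]
[0.244, 0.028, 0.004, 0.0, 0.0, -0.024]
[0.242, 0.039, 0.004, 0.0, 0.0, -0.024]
[0.24, 0.051, 0.004, 0.0, 0.0, -0.024]
[0.237, 0.062, 0.004, 0.0, 0.0, -0.024]
[0.234, 0.073, 0.004, 0.0, 0.0, -0.024]
```

Call:
play_rows(rows=[[[0.166, -0.181, 0.004, 0, 0, -0.024], [0.174, -0.173, 0.004, 0, 0, -0.024], [0.182, -0.165, 0.004, 0, 0, -0.024], [0.19, -0.156, 0.004, 0, 0, -0.024], [0.197, -0.147, 0.004, 0, 0, -0.024]]], gripper=1, newtons=40)

```text
time_s: 1.0
tool_pos: [241.0, -298.5, 228.3]
tool_rot: [[0.831, 0.556, 0.0], [0.556, -0.831, -0.0], [0.0, 0.0, -1.0]]
force: [1.0, 0.9, 0.2]
opening: 12.8
grasp_force: 0.0
```

Call:
play_rows(rows=[[[0.203, -0.137, 0.004, 0, 0, -0.024], [0.21, -0.128, 0.004, 0, 0, -0.024], [0.215, -0.118, 0.004, 0, 0, -0.024], [0.221, -0.107, 0.004, 0, 0, -0.024], [0.226, -0.097, 0.004, 0, 0, -0.024]]])

```text
time_s: 1.5
tool_pos: [310.6, -127.9, 225.5]
tool_rot: [[0.675, 0.738, 0.001], [0.738, -0.675, -0.0], [0.0, 0.001, -1.0]]
force: [1.4, -1.2, -0.2]
opening: -0.0
grasp_force: 0.0
```

Call:
play_rows(rows=[[[0.23, -0.086, 0.004, 0, 0, -0.024], [0.234, -0.075, 0.004, 0, 0, -0.024], [0.237, -0.064, 0.004, 0, 0, -0.024], [0.24, -0.053, 0.004, 0, 0, -0.024], [0.242, -0.041, 0.004, 0, 0, -0.024]]])

```text
time_s: 2.0
tool_pos: [379.5, 43.2, 222.4]
tool_rot: [[0.48, 0.877, 0.001], [0.877, -0.48, 0.0], [0.0, 0.0, -1.0]]
force: [0.6, -0.8, 1.1]
opening: -0.2
grasp_force: 0.0
```

Call:
play_rows(rows=[[[0.244, -0.03, 0.004, 0, 0, -0.024], [0.245, -0.018, 0.004, 0, 0, -0.024], [0.245, -0.007, 0.004, 0, 0, -0.024], [0.245, 0.005, 0.004, 0, 0, -0.024], [0.245, 0.016, 0.004, 0, 0, -0.024]]])

```text
time_s: 2.5
tool_pos: [447.7, 214.2, 219.3]
tool_rot: [[0.258, 0.966, 0.0], [0.966, -0.258, -0.0], [0.0, 0.0, -1.0]]
force: [0.8, -0.2, 0.4]
opening: -0.0
grasp_force: 0.0
```

Call:
play_rows(rows=[[[0.244, 0.028, 0.004, 0, 0, -0.024], [0.242, 0.039, 0.004, 0, 0, -0.024], [0.24, 0.051, 0.004, 0, 0, -0.024], [0.237, 0.062, 0.004, 0, 0, -0.024], [0.234, 0.073, 0.004, 0, 0, -0.024]]])

```text
time_s: 3.0
tool_pos: [515.1, 385.1, 216.1]
tool_rot: [[0.021, 1.0, 0.0], [1.0, -0.021, -0.0], [-0.0, 0.0, -1.0]]
force: [1.1, 0.4, 0.7]
opening: -0.2
grasp_force: 0.0
```

```bash
python3 - <<'E'
from h import *
prm=P('wrist'); snap('wrist','w1.png'); print(get_obs()['time_s'],get_obs()['opening'],get_obs()['force'])
for X in [(523.5,328.6,50),(522,281,50)]: print(proj('wrist',X,prm))
plan((523,365,36),87.5)
E
```

```text
3.05 0.062080380728471836 [-3.86958707  1.15421364 -2.19078925]
[336.55715381 283.34128912]
[335.38810964 329.47437158]
pos [515.8 389.2 214.4] yaw 89.1 n 5
[-0.032, 0.01, 0.238, 0.0, 0.0, 0.003]
[-0.032, 0.01, 0.238, 0.0, 0.0, 0.003]
[-0.032, 0.01, 0.238, 0.0, 0.0, 0.003]
[-0.032, 0.011, 0.238, 0.0, 0.0, 0.003]
[-0.032, 0.011, 0.238, 0.0, 0.0, 0.003]
```

View pics/w1.png

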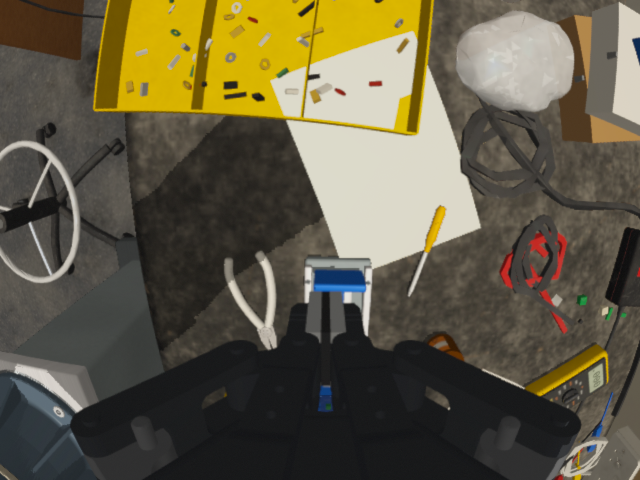

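The end plate's top is at (338,280), which matches my estimate, and nothing lies behind it where the fingers will go down.

Call:
play_rows(rows=[[[-0.032, 0.011, 0.243, 0, 0, 0.003], [-0.032, 0.011, 0.243, 0, 0, 0.003], [-0.032, 0.011, 0.243, 0, 0, 0.003], [-0.032, 0.011, 0.243, 0, 0, 0.003], [-0.032, 0.011, 0.243, 0, 0, 0.003]]])

```text
time_s: 3.55
tool_pos: [522.1, 359.1, 32.7]
tool_rot: [[0.053, 0.999, 0.0], [0.999, -0.053, 0.0], [0.0, 0.0, -1.0]]
force: [0.4, 0.6, -0.2]
opening: 0.1
grasp_force: 0.0
```

```bash
python3 - <<'E'
from h import *
snap('top','top2.png'); im=snap('scene','scene2.png'); cv2.imwrite('pics/s2c.png',cv2.resize(im[230:390,180:420,::-1],None,fx=3,fy=3))
plan((523,364,32),87.5); print(get_obs()['force'])
E
```

```text
pos [519.6 357.   29.5] yaw 86.9 n 1
[0.048, 0.02, -0.017, 0.0, 0.0, -0.005]
[-1.01748908 -0.54767663 -0.02887776]
```

View pics/s2c.png

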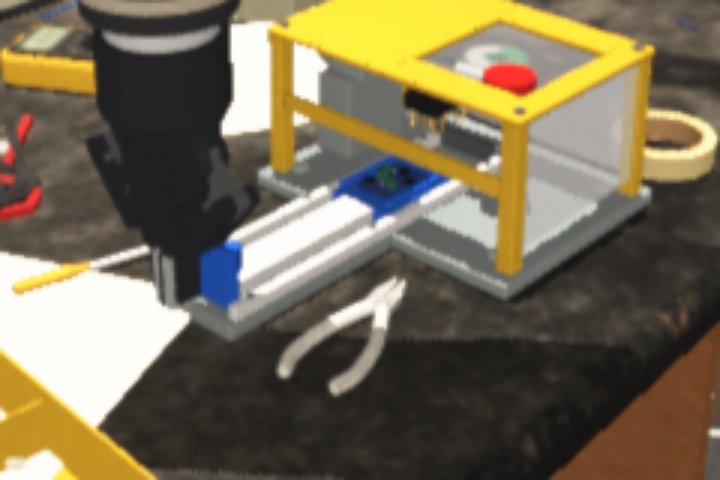

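The closed fingers stand just behind the blue end plate, above the rails and clear of the cutters. I'll push now.

Call:
play_rows(rows=[[[-0.067, 0.005, 0, 0, 0, 0], [-0.067, 0.005, 0, 0, 0, 0], [-0.067, 0.005, 0, 0, 0, 0], [-0.067, 0, 0, 0, 0, 0], [-0.067, 0, 0, 0, 0, 0]]])

```text
time_s: 4.15
tool_pos: [522.4, 308.7, 35.2]
tool_rot: [[0.053, 0.999, 0.002], [0.999, -0.053, 0.001], [0.001, 0.002, -1.0]]
force: [0.7, 3.6, 3.5]
opening: -0.0
grasp_force: 1.8
```

Call:
play_rows(rows=[[[-0.02, 0, 0, 0, 0, 0], [-0.02, 0, 0, 0, 0, 0], [-0.02, 0, 0, 0, 0, 0]]])

```text
time_s: 4.45
tool_pos: [521.4, 300.2, 34.2]
tool_rot: [[0.053, 0.999, 0.0], [0.999, -0.053, 0.0], [0.0, 0.0, -1.0]]
force: [0.8, 4.3, 2.2]
opening: -0.1
grasp_force: 1.8
```

```bash
python3 - <<'E'
from h import *
snap('top','top3.png'); o=get_obs(); print(o['tool_pos'],o['force'])
print(spot_point('loading_slide','top')[:1])
E
```

```text
[521.26909003 299.67215424  34.02671317] [1.78181042 0.69269132 2.65173776]
[{'uv': [327.6, 252.6], 'score': 0.74}]
```

Call:
play_rows(rows=[[[-0.02, 0, 0, 0, 0, 0], [-0.02, 0, 0, 0, 0, 0], [-0.013, 0, 0, 0, 0, 0]]])

```text
time_s: 4.85
tool_pos: [521.0, 292.8, 34.1]
tool_rot: [[0.053, 0.999, 0.0], [0.999, -0.053, 0.002], [0.002, 0.0, -1.0]]
force: [2.5, 15.7, 0.3]
opening: -0.2
grasp_force: 7.8
```

Call:
play_rows(rows=[[[-0.013, 0, 0, 0, 0, 0], [-0.007, 0, 0, 0, 0, 0]]])

```text
time_s: 5.05
tool_pos: [521.8, 292.5, 35.1]
tool_rot: [[0.051, 0.999, 0.002], [0.999, -0.051, 0.007], [0.007, 0.002, -1.0]]
force: [2.0, 30.3, 1.4]
opening: 0.3
grasp_force: 14.9
```

The force has risen to 30 N with no further travel, at the predicted home position (TCP y≈292). I'll back off, rise and check.

Call:
play_rows(rows=[[[0.07, 0, 0, 0, 0, 0], [0.15, 0, 0, 0, 0, 0], [0.07, 0, -0.2, 0, 0, 0], [0, 0, -0.3, 0, 0, 0], [0, 0, -0.3, 0, 0, 0]]])

```text
time_s: 5.55
tool_pos: [522.2, 332.2, 154.7]
tool_rot: [[0.053, 0.999, -0.002], [0.999, -0.053, -0.002], [-0.002, -0.002, -1.0]]
force: [1.4, 0.6, 0.4]
opening: -0.1
grasp_force: 0.0
```

Call:
play_rows(rows=[[[0, 0, -0.3, 0, 0, 0], [0, 0, 0, 0, 0, 0]]])

```text
time_s: 5.75
tool_pos: [524.9, 333.5, 205.1]
tool_rot: [[0.053, 0.999, 0.007], [0.999, -0.053, 0.004], [0.004, 0.007, -1.0]]
force: [0.6, 0.6, -1.2]
opening: -0.1
grasp_force: 0.0
```

```bash
python3 - <<'E'
from h import *
im=snap('scene','scene4.png'); cv2.imwrite('pics/s4c.png',cv2.resize(im[230:390,180:420,::-1],None,fx=3,fy=3))
prm=P('wrist'); snap('wrist','w4.png')
for X in [(497.5,282.6,52),(545.5,280.5,52)]: print('home face top edge ->',proj('wrist',X,prm))
plan((456.4,111.3,185),87.5)
E
```

```text
home face top edge -> [297.19727684 286.05925024]
home face top edge -> [353.4633256  285.50878642]
pos [523.4 332.6 199.6] yaw 87.0 n 6
[-0.249, -0.061, 0.016, 0.0, 0.0, -0.001]
[-0.249, -0.062, 0.016, 0.0, 0.0, -0.001]
[-0.249, -0.062, 0.016, 0.0, 0.0, -0.001]
[-0.249, -0.062, 0.016, 0.0, 0.0, -0.001]
[-0.249, -0.063, 0.016, 0.0, 0.0, -0.001]
[-0.249, -0.063, 0.016, 0.0, 0.0, -0.001]
```

View pics/s4c.png

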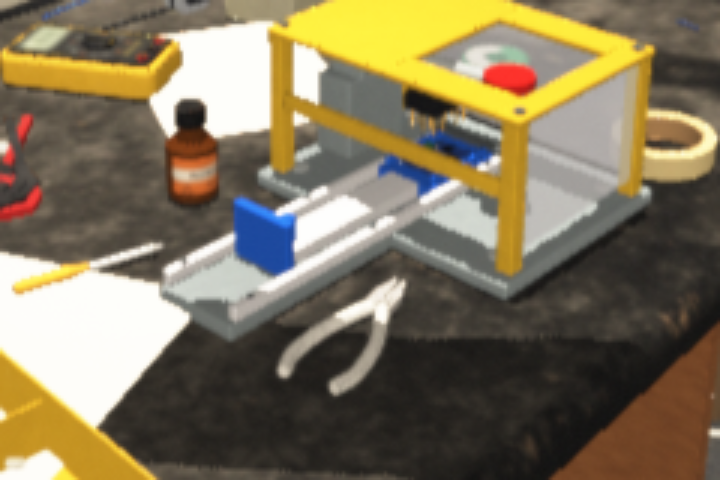

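View pics/w4.png

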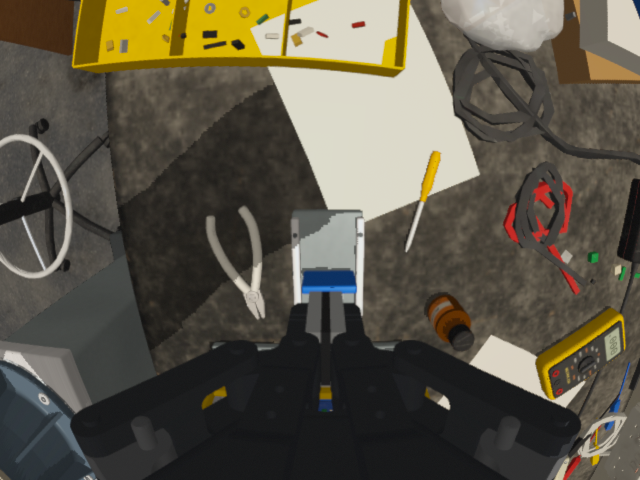

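Scene view: the slide's nest is under the head. Wrist view: the end plate's top edge is at (328,290) versus about 286 predicted, the same small offset as before the push, so it is home. The bystanders have not moved. Next I'll go over the pad.

Call:
play_rows(rows=[[[-0.249, -0.062, 0.016, 0, 0, 0], [-0.249, -0.062, 0.016, 0, 0, 0], [-0.249, -0.062, 0.016, 0, 0, 0], [-0.249, -0.062, 0.016, 0, 0, 0], [-0.249, -0.063, 0.016, 0, 0, 0]]])

```text
time_s: 6.35
tool_pos: [464.8, 146.8, 185.2]
tool_rot: [[0.053, 0.999, -0.003], [0.999, -0.053, -0.001], [-0.002, -0.003, -1.0]]
force: [1.1, -0.6, 0.1]
opening: -0.3
grasp_force: 0.0
```

Call:
play_rows(rows=[[[-0.249, -0.063, 0.016, 0, 0, -0.005], [0, 0, 0, 0, 0, 0], [0, 0, 0, 0, 0, 0]]])

```text
time_s: 6.65
tool_pos: [454.3, 111.0, 183.6]
tool_rot: [[0.045, 0.999, -0.002], [0.999, -0.045, -0.001], [-0.001, -0.002, -1.0]]
force: [0.9, 0.1, -0.2]
opening: 0.0
grasp_force: 0.0
```

```bash
python3 - <<'E'
from h import *
prm=P('wrist'); a=snap('wrist','w5.png'); b=snap('scene','s5.png')
a=a.copy()
o=np.array([516.4,108.6]); y=np.radians(-2.4)
for x_,y_ in [(-105,-47),(-105,47),(-15,47),(-15,-47)]:
    X=[o[0]+np.cos(y)*x_-np.sin(y)*y_,o[1]+np.sin(y)*x_+np.cos(y)*y_,122]
    cv2.circle(a,tuple(int(v) for v in proj('wrist',X,prm)),4,(255,0,255),1)
c=cv2.resize(b[150:330,240:420],(480,480))
cv2.imwrite('pics/m5.png',cv2.resize(np.hstack([a,c])[:,:,::-1],(800,343)))
plan((456.4,111.3,125),87.5); print(get_obs()['force'])
E
```

```text
pos [455.  112.2 183.9] yaw 87.5 n 2
[-0.003, 0.005, 0.196, 0.0, 0.0, 0.0]
[-0.003, 0.005, 0.196, 0.0, 0.0, 0.0]
[-0.12923599 -0.03494478 -0.29320894]
```

View pics/m5.png

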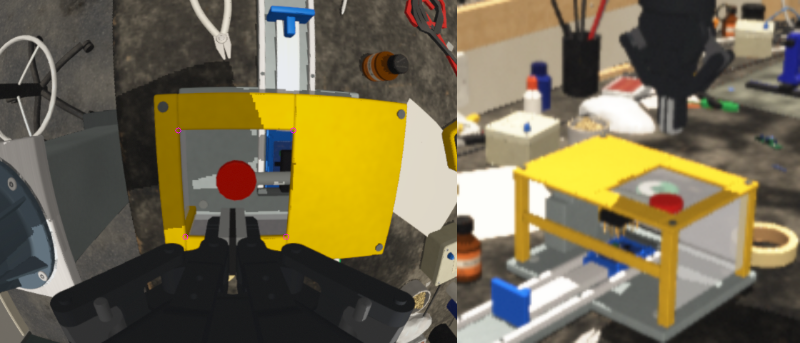

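The window corners project onto the picture's window (markers at about (180,130), (293,130), (287,238), (185,238)), and the fingers stand over the pad. I'll go down.

Call:
play_rows(rows=[[[0, 0.008, 0.15, 0, 0, 0], [0, 0, 0.13, 0, 0, 0], [0, 0, 0.1, 0, 0, 0], [0, 0, 0.05, 0, 0, 0], [0, 0, 0, 0, 0, 0]]])

```text
time_s: 7.25
tool_pos: [455.8, 112.2, 119.2]
tool_rot: [[0.042, 0.999, -0.002], [0.999, -0.042, -0.0], [-0.001, -0.002, -1.0]]
force: [1.0, 1.0, -0.2]
opening: 0.3
grasp_force: 0.0
```

Call:
play_rows(rows=[[[0, 0, 0.04, 0, 0, 0], [0, 0, 0.04, 0, 0, 0], [0, 0, 0.04, 0, 0, 0], [0, 0, 0, 0, 0, 0]]])

```text
time_s: 7.65
tool_pos: [456.3, 111.9, 101.7]
tool_rot: [[0.043, 0.999, -0.0], [0.999, -0.043, 0.0], [0.0, -0.0, -1.0]]
force: [-1.0, 2.1, 4.3]
opening: -0.1
grasp_force: 2.1
```

Call:
play_rows(rows=[[[0, 0, 0.03, 0, 0, 0], [0, 0, 0.03, 0, 0, 0], [0, 0, 0.03, 0, 0, 0], [0, 0, 0, 0, 0, 0]]])

```text
time_s: 8.05
tool_pos: [456.3, 111.9, 88.6]
tool_rot: [[0.043, 0.999, -0.0], [0.999, -0.043, 0.0], [0.0, -0.0, -1.0]]
force: [-3.3, 0.9, 5.7]
opening: -0.1
grasp_force: 3.5
```

Call:
play_rows(rows=[[[0, 0, 0.02, 0, 0, 0], [0, 0, 0.015, 0, 0, 0], [0, 0, 0, 0, 0, 0]]])

```text
time_s: 8.35
tool_pos: [456.5, 111.9, 83.7]
tool_rot: [[0.043, 0.999, 0.0], [0.999, -0.043, 0.0], [0.0, 0.0, -1.0]]
force: [-3.0, 1.9, 6.5]
opening: 0.2
grasp_force: 3.9
```

Call:
play_rows(rows=[[[0, 0, 0.01, 0, 0, 0], [0, 0, 0, 0, 0, 0]]])

```text
time_s: 8.55
tool_pos: [456.7, 111.9, 82.7]
tool_rot: [[0.043, 0.999, 0.001], [0.999, -0.043, 0.0], [0.0, 0.001, -1.0]]
force: [-4.5, 0.3, 15.9]
opening: -0.0
grasp_force: 8.0
```

Call:
play_rows(rows=[[[0, 0, 0.006, 0, 0, 0], [0, 0, 0, 0, 0, 0], [0, 0, 0, 0, 0, 0]]])

```text
time_s: 8.85
tool_pos: [456.8, 111.9, 82.2]
tool_rot: [[0.043, 0.999, 0.001], [0.999, -0.043, 0.001], [0.001, 0.001, -1.0]]
force: [-8.3, 0.0, 22.3]
opening: -0.1
grasp_force: 11.9
```

```bash
python3 - <<'E'
from h import *
a=snap('wrist','w6.png'); b=snap('scene','s6.png'); 
c=cv2.resize(b[180:340,200:440],(720,480))
cv2.imwrite('pics/m6.png',cv2.resize(np.hstack([a,c])[:,:,::-1],(800,282)))
o=get_obs(); print(o['force'],o['tool_pos'])
E
```

```text
[-8.07578434  1.1309757  22.98339073] [456.80336121 111.90640264  82.25579991]
```

View pics/m6.png

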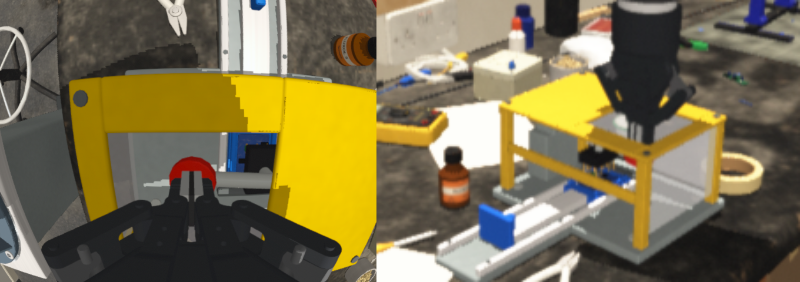

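The fingers hold the pad at the window's centre (190,170). The knuckles are above the plate, the slide is still home, and the lever is on its stop at 23 N.

```bash
python3 -c "
from station import *
print(hand_in())"
```

```text
the job is handed in; nothing more can be done
None
```

I handed the job in with the slide pushed home against its stop and the red lever held fully down at about 23 N; the final images show the fingers clear of the guard and the bystanders in view where they were, and the clock was at about 9 of 38 s.

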